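Shim a bottle tight in a shaker bay

TASK

First stand the fallen small amber bottle upright in the empty channel of the shaker bay, against its end stop. Then pack the gap between bottle and sloping jaw: next to the bottle as many upright spacer plates from the rack as it takes, and last the wedge, thin end down and sloping face to the jaw, pushed down and up against the plates until you feel the whole row press firmly on the end stop, without crushing the bottle. Leave unused plates in the rack and the other things alone, and finish still gripping the wedge and keeping it pushed in.

Things in the scene. Friction and masses are not known exactly. Their poses are not given: they have to be found in the camera images.
- bottle: Small amber glass reagent bottle with a white screw cap, a round body 39 mm in diameter, 88 mm tall with its cap (the solid part is a 39 mm cylinder 79 mm tall), 90 g. Origin at the centre of its base, its z axis points from base to cap. Starts lying on the worktop (z axis level, base centre 19.5 mm up).
- bay: Fixed aluminium bay: base 150 x 76 x 8 mm, channel 44 mm wide (in y) along its x from the sloping jaw (-x, near the robot) to the end stop (+x), whose upright face is at x = +50 mm. Origin at worktop height on the channel's middle line. Channel floor 8 mm up; side walls 6 mm thick, tops 34 mm above the worktop. Yaw within 0.25 rad.
- end_stop: The upright end wall of the bay, 44 mm wide, 60 mm tall above the channel floor. Origin at the foot of its face towards the bottle, on the channel floor; x the same way as the bay's.
- jaw: Fixed jaw in the bay, its place varies; 34 mm wide, 55 mm tall. Origin: foot of its working face, on the channel floor; axes as the bay's. The face looks to +x and leans back to -x by 1 in 4 going up. With the bottle on the end stop the gap at floor level is 13 to 26.5 mm; plates must leave 2 to 11 mm of it to the wedge: one plate below 18.5 mm, else two.
- wedge: White plastic wedge, 34 mm wide (y), 60 g. Foot 12 mm thick (x -6 to +6), face at x = +6 upright, the other runs out to -x 1 in 4 going up, to 58 mm; above it a tab 10 mm thick (centred at x = -4), 32 mm wide, up to 92 mm. Origin: centre of its underside, z up. Stands in the rack, foot 6 mm up. It binds with its foot 4 x (12 mm - gap left at floor) above the channel floor.
- rack: Steel rack, fixed, 140 x 54 mm, rims and ribs 18 mm above the worktop, pockets 12 mm deep. Along its x: the wedge pocket (x = -34 mm), then three plate pockets (x = 8, 34, 60 mm). Lift things straight up out of it. Turned up to 0.3 rad.
- plate0: White plastic spacer plate, an upside-down T, 8 mm thick (its x): foot 40 mm wide (its y) and 30 mm tall, above it a grip tab 32 mm wide up to 72 mm. Alike from both faces. Origin: centre of its underside, z up. Starts standing in a rack pocket, underside 6 mm above the worktop. 40 g.
- plate1: White plastic spacer plate, an upside-down T, 8 mm thick (its x): foot 40 mm wide (its y) and 30 mm tall, above it a grip tab 32 mm wide up to 72 mm. Alike from both faces. Origin: centre of its underside, z up. Starts standing in a rack pocket, underside 6 mm above the worktop. 40 g.
- plate2: White plastic spacer plate, an upside-down T, 8 mm thick (its x): foot 40 mm wide (its y) and 30 mm tall, above it a grip tab 32 mm wide up to 72 mm. Alike from both faces. Origin: centre of its underside, z up. Starts standing in a rack pocket, underside 6 mm above the worktop. 40 g.
- beaker: Bystander: glass beaker 65 mm wide, 80 mm tall, origin at the centre of its underside.
- petri: Bystander: glass petri dish 61 mm wide, 15 mm tall, origin at the centre of its underside.
- strips: Bystander: yellow carton of indicator strips 42 x 72 x 18 mm, origin at the centre of its underside.

How it is judged:
By the outcome, as a careful person would: the job done as asked, in the order asked, and still so for the second after the job is handed in, while the arm keeps its last pose, push and grip.
It also fails if it takes over 72 s, if anything falls off the work surface, if the arm or the gripper's body presses on something with over 40 N, if the wrist force passes 120 N, or if a joint passes its speed limit or range.

ROBOT

A 6-joint arm with a two-finger parallel gripper is mounted at the origin on a cart in front of the work surface, level with it; the furniture and walls round the work are solid. World frame = base frame: x ahead of the robot, y to its left, z up, the work surface at z = 0. Lengths are in m, angles in rad, forces in N, time in s.
With the tool pointing down it reaches from about 0.325 to 0.85 m from the base axis. Payload 15.5 kg.
Tool frame: the origin (TCP) lies on the centre line of the jaws, within the pads' length; the fingertips stand 22 mm ahead of it and the grasp point (between the pads) lies 3 mm ahead of it; z points along the fingers, y is the line along which they close (so a half turn about z gives the same grasp; the last joint's range is limited). The gripper opens to 91 mm and grips with 3 to 60 N. Pads are 32 mm wide; open, the fingers measure 118 mm over their backs; the gripper's body (76 mm by 178 mm) begins 60 mm behind the grasp point.
Start: joints at [-1.26, 0.494, 1.345, -0, 1.302, -0.096], TCP at [0.247, -0.574, 0.236] pointing down, gripper open.
Joint ranges: [-2.91, 2.91], [-0.82, 2.16], [0.22, 2.67], [-1.22, 4.37], [0.12, 2.79], [-3.08, 3.08]. Speed limits (rad/s): [1.89, 1.89, 2.57, 3.01, 3.01, 3.01].

INTERFACE

Orientations are given as a rotation vector (axis times angle).
In Python, from cell import env gives the robot as it stands. Calls block until the motion is done:
- env.move_ptp(position, orientation): joint-space move of the TCP to a pose.
- env.servo_line(position, attitude=None, v=0.15, guard=None): straight line of the TCP; attitude=None keeps the orientation; v is the mean speed in m/s. With guard (N) it stops when the force on the tool has changed by that much, and returns True; else False.
- env.move_j(angles): joint-space move.
- env.set_gripper(opening): opening from 0.0 (shut) to 1.0 (fully open); the grip force is fixed at half the most; returns when the fingers have stopped.
- env.hold(seconds).
- env.solve_ik(position, orientation): joint angles nearest the present ones, or None.
- env.read_camera(name): name is "scene" or "top" or "wrist"; returns the picture (480x640x3 uint8, red, green, blue); there is no depth.
- env.camera_model(name): a dict with "mtx" (3x3 intrinsics, pixels), "distortion" ([k1, k2, p1, p2, k3] as OpenCV has them; the pictures are not rectified), "cam_to_world" (4x4, takes a point from camera to world coordinates). Camera axes: x right, y down, z forward; pixel columns grow to the right and rows downward; lengths in m; the calibration is good to about 2 mm. A picture is of the moment at which its call begins: read the wrist's pose just before it. camera_model takes no time and is no camera call; for the wrist camera it gives the pose at the moment of the call.
A pose or a line that the arm cannot do raises env.IKError and nothing moves.
- env.hand_in(): hands the job in; it is judged then, once.
Readings, each from a call of its own:
- env.read_t(): time.
- env.read_qpos(): joint angles.
- env.read_qvel(): joint speeds.
- env.read_joint_torque(): joint torques, N m.
- env.read_tool_pos(): TCP position.
- env.read_tool_rot(): TCP orientation.
- env.read_contact_force(): force on the tool from outside, world axes, zero at the start.
- env.read_moment(): the same for the moment, N m.
- env.read_grip_width(): opening from 0.0 (shut) to 1.0 (fully open).
- env.read_grip_force(): force on a finger pad.
Only numpy, scipy, OpenCV 4.12 (cv2) and the standard library are available. Lean on these libraries where they do the work, as an engineer would, in place of code of your own. Each camera call takes 0.05 s, during which the arm holds its last target. There are 200 camera calls.

## Working session

There is one attempt and no reset: what is moved stays moved. The work goes in short steps, each a Python script; the robot and the scene stay as the last script left them, time stands still between calls to the robot, and variables do not carry over. Pictures are saved under pics/ and viewed, at most 10 in all, crops included, and the job is handed in when it is done.

```bash
ls; mkdir -p pics; python3 - <<'E'
from cell import env
import cv2,numpy as np
for n in("top","scene"):
    cv2.imwrite(f"pics/{n}0.png",env.read_camera(n)[:,:,::-1])
    m=env.camera_model(n);print(n,np.round(m["mtx"],1).tolist(),np.round(m["distortion"],4),np.round(m["cam_to_world"],3).tolist())
print(env.read_t(),env.read_tool_rot(),env.camera_model("wrist")["cam_to_world"].round(3).tolist())
E
```

```text
cell.py
pics
top [[546.7, 0.0, 318.1], [0.0, 546.7, 237.6], [0.0, 0.0, 1.0]] [-0.1643  0.      0.      0.      0.    ] [[-0.001, -0.981, 0.196, 0.323], [-0.999, -0.006, -0.032, -0.02], [0.032, -0.196, -0.98, 1.231], [0.0, 0.0, 0.0, 1.0]]
scene [[573.1, 0.0, 316.9], [0.0, 573.1, 244.2], [0.0, 0.0, 1.0]] [0.0076 0.     0.     0.     0.    ] [[0.771, -0.253, 0.584, -0.074], [-0.636, -0.311, 0.706, -0.8], [0.003, -0.916, -0.401, 0.478], [0.0, 0.0, 0.0, 1.0]]
0.1 [-3.07580192e+00 -6.34341886e-01  1.56497905e-04] [[0.395, -0.882, -0.256, 0.32], [-0.919, -0.38, -0.11, -0.543], [-0.0, 0.279, -0.96, 0.385], [0.0, 0.0, 0.0, 1.0]]
```

View pics/top0.png

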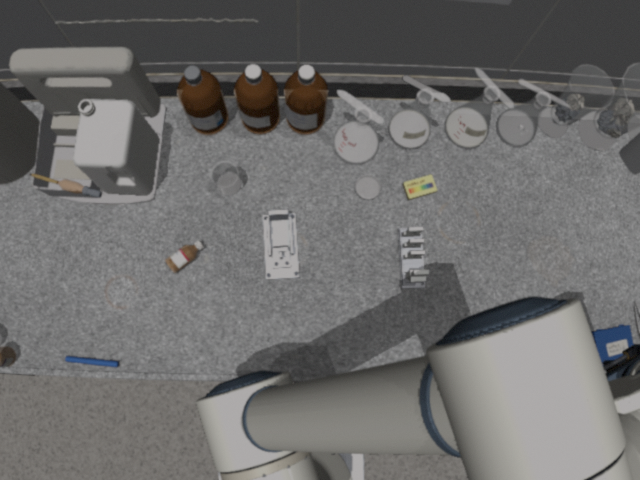

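View pics/scene0.png

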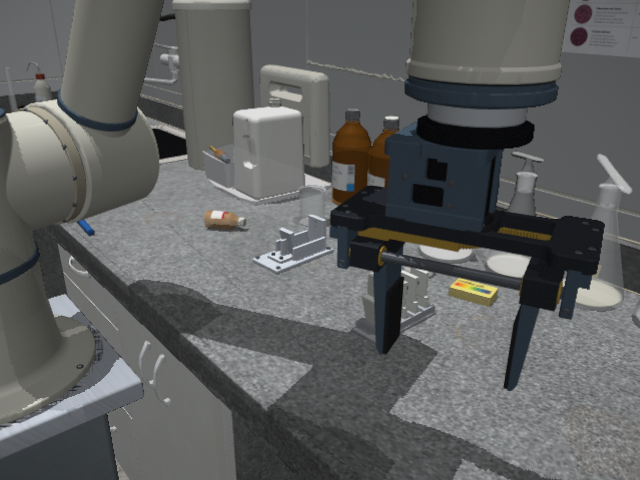

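The top view shows the bottle lying at about (184,257) with its cap up-right at (199,244). The bay is at (281,244), the rack at (413,257) with the wedge nearest the robot, the beaker at (228,180), the petri dish at (367,188) and the strips at (420,187). Next I'll take closer wrist views.

```bash
cat > h.py <<'E'
from cell import env
import cv2,numpy as np
from scipy.spatial.transform import Rotation as R
def down(yaw): # tool x at yaw, z down
    c,s=np.cos(yaw),np.sin(yaw); return R.from_matrix(np.array([[c,s,0],[s,-c,0],[0,0,-1]]))
def ray(m,uv):
    p=cv2.undistortPoints(np.array([[uv]],float),m["mtx"],m["distortion"])[0,0]
    T=m["cam_to_world"]; return T[:3,3],T[:3,:3]@np.array([*p,1])
def onz(m,uv,z):
    o,d=ray(m,uv); return o+d*(z-o[2])/d[2]
def proj(m,P):
    T=np.linalg.inv(m["cam_to_world"]); P=np.atleast_2d(P)
    return cv2.projectPoints(P@T[:3,:3].T+T[:3,3],np.zeros(3),np.zeros(3),m["mtx"],m["distortion"])[0][:,0]
def st(): print("t",round(env.read_t(),2),"p",env.read_tool_pos().round(4),"F",np.round(env.read_contact_force(),1),"g",round(env.read_grip_width(),3))
E
cat > look.py <<'E'
from h import *
import pickle
t=env.camera_model("top")
for n,uv,z,yaw in(("rack",(413,257),0.03,0),("bay",(281,244),.03,0),("bot",(184,257),.02,0)):
    p=onz(t,uv,z); print(n,p.round(3))
    env.move_ptp([p[0]+.0,p[1],.2],down(yaw).as_rotvec())
    m=env.camera_model("wrist"); im=env.read_camera("wrist")
    cv2.imwrite(f"pics/w_{n}.png",im[:,:,::-1]); pickle.dump(m,open(f"pics/w_{n}.pkl","wb")); st()
E
python3 look.py
```

```text
rack [ 0.52  -0.272  0.03 ]
t 1.66 p [ 0.5197 -0.2733  0.2001] F [ 0.5 -0.1 -0.4] g 1.001
bay [0.548 0.024 0.03 ]
t 2.85 p [0.5485 0.023  0.2   ] F [ 0.3 -0.4 -0.1] g 0.997
bot [0.519 0.243 0.02 ]
t 3.78 p [0.5195 0.2414 0.2   ] F [-0.2 -1.  -0.1] g 1.002
```

View pics/w_rack.png

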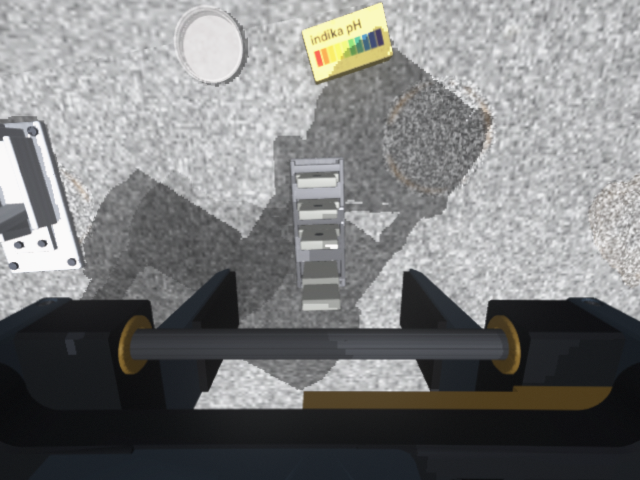

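View pics/w_bay.png

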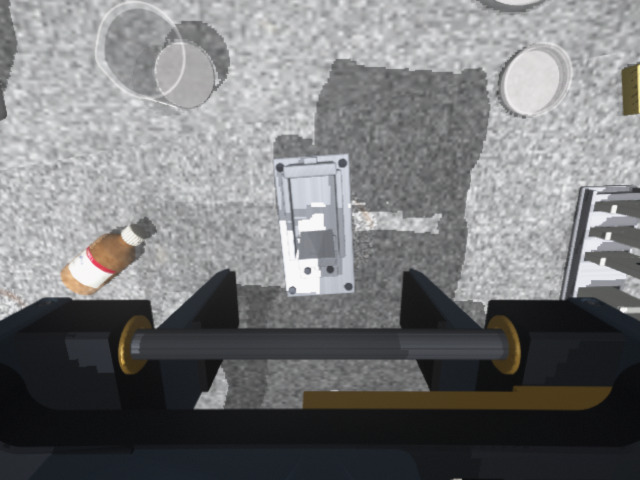

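View pics/w_bot.png

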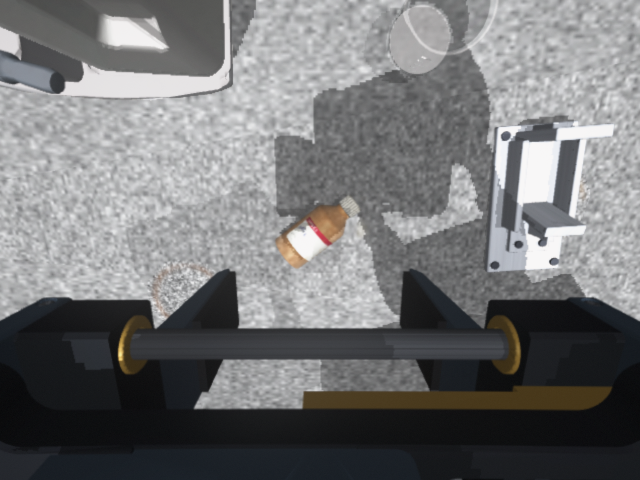

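```bash
python3 - <<'E'
import cv2,numpy as np
def crop(f,x,y,w,h,s): return cv2.resize(cv2.imread(f)[y:y+h,x:x+w],None,fx=s,fy=s,interpolation=cv2.INTER_CUBIC)
a=crop("pics/w_bay.png",262,148,105,150,4);b=crop("pics/w_rack.png",275,150,80,150,4)
cv2.imwrite("pics/mont.png",np.hstack([a,b]))
im=cv2.imread("pics/w_bot.png")[180:280,260:375].astype(int)
print(im.shape)
E
```

```text
(100, 115, 3)
```

View pics/mont.png

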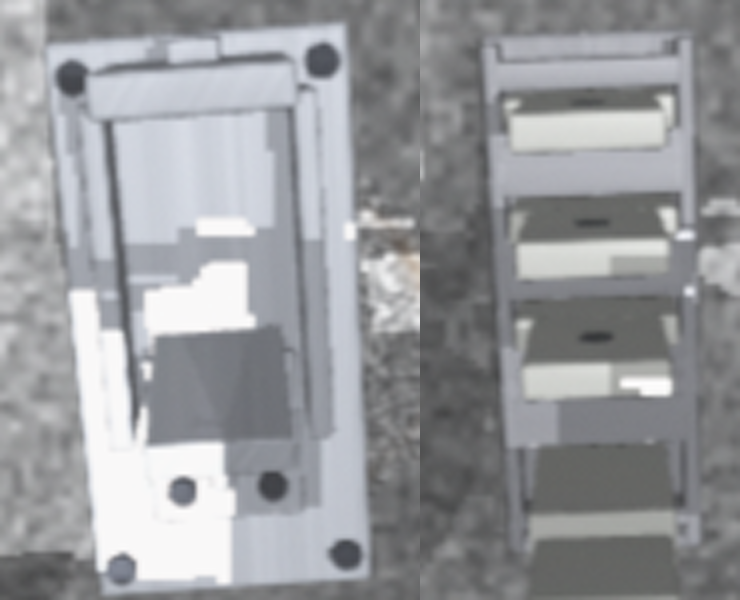

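```bash
cat > fit.py <<'E'
from h import *
import pickle
from scipy.optimize import least_squares,minimize
ld=lambda n:pickle.load(open(f"pics/w_{n}.pkl","rb"))
def orig(x,y,ox,oy): return ((x+.5)/4-.5+ox,(y+.5)/4-.5+oy)
def fit(m,pts,uv,x0):
    pts=np.array(pts)/1000;uv=np.array(uv)
    def tr(q): c,s=np.cos(q[2]),np.sin(q[2]); P=pts.copy();P[:,0]=q[0]+c*pts[:,0]-s*pts[:,1];P[:,1]=q[1]+s*pts[:,0]+c*pts[:,1];return P
    r=least_squares(lambda q:(proj(m,tr(q))-uv).ravel(),x0); print(r.x.round(4),"res px",r.fun.round(1)); return r.x
m=ld("bay")
B=lambda x,y:orig(x,y,262,148)
q=fit(m,[[75,38,8],[75,-38,8],[-75,-38,8],[-75,38,8]],[B(46,44),B(346,22),B(371,576),B(101,594)],[.55,.02,0])
c,s=np.cos(q[2]),np.sin(q[2])
for z,y,pp in((.008,"foot",((155,338),(280,325))),(.063,"top",((148,443),(290,438))),(.068,"stop",((92,120),(298,104)))):
    for p in pp:
        w=onz(m,B(*p),z)-[*q[:2],0]; print(y,round(1e3*(c*w[0]+s*w[1]),1),round(1e3*(-s*w[0]+c*w[1]),1))
m=ld("rack")
Rk=lambda x,y:orig(x-420,y,275,150)
qr=fit(m,[[60,0,78],[34,0,78],[8,0,78],[-30.5,0,64],[70,27,18],[70,-27,18]],[Rk(588,131),Rk(594,260),Rk(598,380),Rk(601,524),Rk(483,40),Rk(692,33)],[.52,-.27,0])
m=ld("bot");im=cv2.imread("pics/w_bot.png")
hsv=cv2.cvtColor(im,cv2.COLOR_BGR2HSV);k=((hsv[...,1]>90)&(hsv[...,2]>40)).astype(np.uint8)
roi=np.zeros_like(k);roi[185:280,260:370]=k[185:280,260:370]
roi=cv2.morphologyEx(roi,cv2.MORPH_OPEN,np.ones((2,2),np.uint8))
pt=cv2.convexHull(np.argwhere(roi)[:,::-1].astype(np.int32))
mk=cv2.fillConvexPoly(np.zeros((1920,2560),np.uint8),(pt*4+2),1)
a=np.linspace(0,2*np.pi,48)
def hull(q):
    d=np.array([np.cos(q[2]),np.sin(q[2]),0]);n=np.array([-d[1],d[0],0])
    ring=np.outer(np.cos(a),n)*.0195+np.outer(np.sin(a),[0,0,.0195])+[q[0],q[1],.0195]
    return cv2.convexHull((proj(m,np.vstack([ring,ring+d*q[3]]))*4+2).astype(np.int32))
def cost(q):
    f=cv2.fillConvexPoly(np.zeros_like(mk),hull(q),1); return 1-(f&mk).sum()/(f|mk).sum()
b0=onz(m,(288,255),.02);c0=onz(m,(350,205),.02)
x0=[b0[0],b0[1],np.arctan2(*(c0-b0)[[1,0]]),.06]
r=minimize(cost,x0,method="Nelder-Mead",options=dict(initial_simplex=np.array([x0]+[np.array(x0)+e for e in np.diag([.008,.008,.15,.01])])))
print("bottle",r.x.round(4),r.fun,x0)
cap=onz(m,(350,205),.0195);d=np.array([np.cos(r.x[2]),np.sin(r.x[2])]);print("cap along",((cap[:2]-r.x[:2])@d).round(4))
pickle.dump(dict(bay=q,rack=qr,bot=r.x),open("poses.pkl","wb"))
E
python3 fit.py; python3 - <<'E'
from h import *
E
```

```text
[0.5486 0.0258 0.0675] res px [-0.9 -0.6  0.7 -0.6  0.4  0.9 -0.2  0.7]
foot -2.1 16.5
foot -0.8 -16.6
top -13.3 16.2
top -14.3 -16.0
stop 59.4 21.3
stop 59.7 -21.6
[ 0.5167 -0.2738  0.031 ] res px [ 0.1 -2.6 -0.4 -2.7 -0.4 -2.4  0.2 -2.  -1.5  5.4  2.   5.3]
bottle [ 0.4961  0.272  -0.9011  0.0676] 0.1496132646811985 [np.float64(0.49488627076648806), np.float64(0.27322536978612405), np.float64(-0.8808381938882872), 0.06]
cap along 0.08
```

```bash
cat >> fit.py <<'E'
print("---")
m=ld("rack")
qr=fit(m,[[60,0,78],[34,0,78],[8,0,78],[-30.5,0,64]],[Rk(588,131),Rk(594,260),Rk(598,380),Rk(601,524)],[.52,-.27,0])
P=dict(bay=q,rack=qr,bot=r.x);P["bay"]=q+np.array([np.cos(q[2])*.0095,np.sin(q[2])*.0095,0]);print(P)
pickle.dump(P,open("poses.pkl","wb"))
v=cv2.resize(im[170:290,250:390],None,fx=4,fy=4,interpolation=cv2.INTER_CUBIC)
cv2.polylines(v,[hull(r.x)-np.array([1000,680])],True,(0,255,0),1)
cv2.polylines(v,[pt*4+2-np.array([1000,680])],True,(255,0,0),1)
cv2.imwrite("pics/botfit.png",v)
E
cat > grasp.py <<'E'
from h import *
import pickle
P=pickle.load(open("poses.pkl","rb"))
Z=np.array([0,0,1.])
def vec(t): return np.array([np.cos(t),np.sin(t),0])
def botpose(T,sgn,zg=.057,off=.008):
    """tool pose in bottle frame expressed via (axis, tool-side dir)"""
    def mk(base,ax,side): # ax: bottle axis, side: dir on tool side
        a=-np.sin(T)*ax-np.cos(T)*side; y=sgn*np.cross(ax,side); x=np.cross(y,a)
        return base+zg*ax+off*side-.003*a, R.from_matrix(np.c_[x,y,a]).as_rotvec(), a
    return mk
E
python3 fit.py; python3 - <<'E'
from grasp import *
b=P["bot"];bay=P["bay"]
for T in (.4,.6,.8):
  for s in(1,-1):
    mk=botpose(T,s)
    d=vec(b[2]);p,o,a=mk(np.array([b[0],b[1],.0195]),d,Z)
    bx=vec(bay[2]);p2,o2,a2=mk(np.array([*bay[:2],.008])+bx*.0225,Z,-bx)
    for q in((p,o),(p-.1*a,o),(p2,o2),(p2+.08*Z,o2)):
        j=env.solve_ik(*q);print(T,s,None if j is None else np.round(j,2))
E
```

```text
[0.5486 0.0258 0.0675] res px [-0.9 -0.6  0.7 -0.6  0.4  0.9 -0.2  0.7]
foot -2.1 16.5
foot -0.8 -16.6
top -13.3 16.2
top -14.3 -16.0
stop 59.4 21.3
stop 59.7 -21.6
[ 0.5167 -0.2738  0.031 ] res px [ 0.1 -2.6 -0.4 -2.7 -0.4 -2.4  0.2 -2.  -1.5  5.4  2.   5.3]
bottle [ 0.4961  0.272  -0.9011  0.0676] 0.1496132646811985 [np.float64(0.49488627076648806), np.float64(0.27322536978612405), np.float64(-0.8808381938882872), 0.06]
cap along 0.08
---
[ 0.5146 -0.2739  0.0296] res px [ 0.3  0.1 -0.2 -0.2 -0.3  0.   0.2  0.1]
{'bay': array([0.55810797, 0.02647085, 0.06754589]), 'rack': array([ 0.51462847, -0.27385306,  0.02960878]), 'bot': array([ 0.49608843,  0.27198964, -0.90108345,  0.06762541])}
0.4 1 [0.11 0.78 1.54 0.38 1.08 2.35]
0.4 1 [0.06 0.67 1.44 0.34 1.29 2.39]
0.4 1 [-0.2   1.22  2.47  2.89  1.7  -1.71]
0.4 1 [-0.2   0.94  2.49  2.89  1.45 -1.65]
0.4 -1 [ 0.11  0.78  1.54  0.38  1.08 -0.79]
0.4 -1 [ 0.06  0.67  1.44  0.34  1.29 -0.75]
0.4 -1 [-0.2   1.22  2.47  2.89  1.7   1.43]
0.4 -1 [-0.2   0.94  2.49  2.89  1.45  1.5 ]
0.6 1 [0.03 0.85 1.47 0.5  1.25 2.24]
0.6 1 [-0.04  0.77  1.35  0.45  1.45  2.29]
0.6 1 [-0.17  0.94  2.4   2.93  1.16 -1.62]
0.6 1 [-0.17  0.66  2.37  2.88  0.86 -1.53]
0.6 -1 [ 0.03  0.85  1.47  0.5   1.25 -0.9 ]
0.6 -1 [-0.04  0.77  1.35  0.45  1.45 -0.86]
0.6 -1 [-0.17  0.94  2.4   2.93  1.16  1.52]
0.6 -1 [-0.17  0.66  2.37  2.88  0.86  1.61]
0.8 1 [-0.03  0.94  1.39  0.59  1.43  2.17]
0.8 1 [-0.11  0.88  1.25  0.54  1.62  2.22]
0.8 1 [-0.14  0.73  2.27  2.89  0.63 -1.52]
0.8 1 [-0.14  0.49  2.22  2.72  0.36 -1.32]
0.8 -1 [-0.03  0.94  1.39  0.59  1.43 -0.97]
0.8 -1 [-0.11  0.88  1.25  0.54  1.62 -0.92]
0.8 -1 [-0.14  0.73  2.27  2.89  0.63  1.62]
0.8 -1 [-0.14  0.49  2.22  2.72  0.36  1.82]
```

View pics/botfit.png

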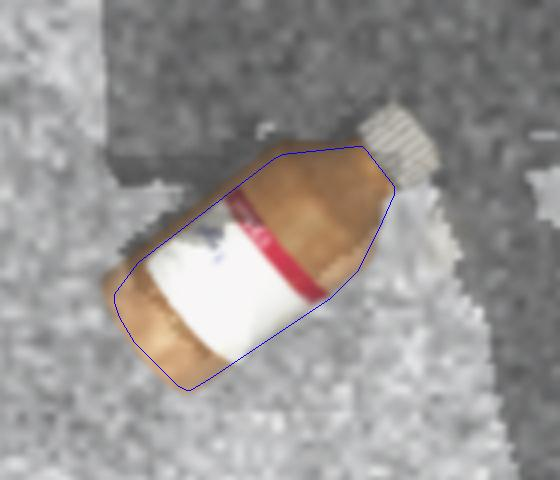

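```bash
sed -i 's/^print("---")/pt=cv2.convexHull(((np.array([(103,285),(112,268),(278,145),(378,262),(190,393),(150,368),(108,308)])-1.5)\/4+[250,170]).astype(np.float32))\nmk=cv2.fillConvexPoly(np.zeros_like(mk),(pt*4+2).astype(np.int32),1)\nx0=r.x;r=minimize(cost,x0,method="Nelder-Mead",options=dict(initial_simplex=np.array([x0]+[np.array(x0)+e for e in np.diag([.006,.006,.15,-.02])])))\nprint("bottle",r.x.round(4),r.fun)\ncap=onz(m,(250+418\/4,170+132\/4),.0195);d=np.array([np.cos(r.x[2]),np.sin(r.x[2])]);w=cap[:2]-r.x[:2];print("cap along,across",w@d,d[0]*w[1]-d[1]*w[0])\nHB=hull(r.x)/; s/hull(r.x)-np/HB-np/; s/\[pt\*4+2-/[(pt*4+2).astype(np.int32)-/' fit.py; python3 fit.py | grep -E "bottle|cap|\{"
```

```text
bottle [ 0.4961  0.272  -0.9011  0.0676] 0.1496132646811985 [np.float64(0.49488627076648806), np.float64(0.27322536978612405), np.float64(-0.8808381938882872), 0.06]
cap along 0.08
bottle [ 0.4969  0.2739 -0.9165  0.0553] 0.03444020949299409
cap along,across 0.08568413032541984 -0.0003165207876287268
{'bay': array([0.55810797, 0.02647085, 0.06754589]), 'rack': array([ 0.51462847, -0.27385306,  0.02960878]), 'bot': array([ 0.4969413 ,  0.27387398, -0.91647886,  0.05531836])}
```

```bash
cat > s1.py <<'E'
from grasp import *
T,s=.7,1
mk=botpose(T,s,.058,.009);b=P["bot"];bay=P["bay"]
p,o,a=mk(np.array([b[0],b[1],.0195]),vec(b[2]),Z)
bx=vec(bay[2]);p2,o2,a2=mk(np.array([*bay[:2],.011])+bx*.0225,Z,-bx)
print(p,p2,[None if (j:=env.solve_ik(*x)) is None else np.round(j,2) for x in((p+.2*Z,o),(p2+.2*Z,o2),(p2,o2))])
env.move_ptp(p-.09*a,o)
st(); print(env.servo_line(p,v=.1,guard=12)); st()
env.set_gripper(0.0); env.hold(.2); st(); print(env.read_grip_force())
env.servo_line(p+.2*Z,v=.2); st()
m=env.camera_model("scene"); cv2.imwrite("pics/s1.png",env.read_camera("scene")[:,:,::-1])
E
python3 s1.py
```

```text
[0.53341738 0.22631961 0.03079453] [0.56928789 0.02722716 0.07093265] [array([-0.  ,  0.63,  1.33,  0.54,  1.65,  2.4 ]), array([-0.16,  0.21,  2.15,  2.  ,  0.19, -0.58]), array([-0.16,  0.81,  2.34,  2.92,  0.88, -1.57])]
t 4.47 p [0.5692 0.1783 0.0989] F [-0.6  0.9  1.2] g 1.002
False
t 5.52 p [0.534  0.2262 0.0312] F [ 0.1  0.4 -0.3] g 0.999
t 6.57 p [0.5334 0.2263 0.0308] F [-0.1 -1.5 -0.6] g 0.422
29.99804198741913
t 7.72 p [0.5329 0.2263 0.2298] F [ 0.5 -0.5 -1.1] g 0.422
```

```bash
sed -i '/^env.move_ptp/,$d; /^print(p/d' s1.py; cp s1.py pose1.py; cat > s2.py <<'E'
from pose1 import *
env.move_ptp(p2+.1*Z,o2); st()
env.servo_line(p2+.045*Z,v=.15)
cv2.imwrite("pics/s2.png",env.read_camera("scene")[:,:,::-1]); st()
E
python3 s2.py; python3 -c "
import cv2;im=cv2.imread('pics/s2.png');cv2.imwrite('pics/s2c.png',cv2.resize(im[120:320,180:460],None,fx=2.5,fy=2.5,interpolation=cv2.INTER_CUBIC))"
```

```text
t 11.07 p [0.5696 0.0273 0.171 ] F [-1.1 -0.4 -1.6] g 0.417
t 11.63 p [0.5694 0.0273 0.1164] F [ 0.2 -0.1 -1.3] g 0.422
```

View pics/s2c.png

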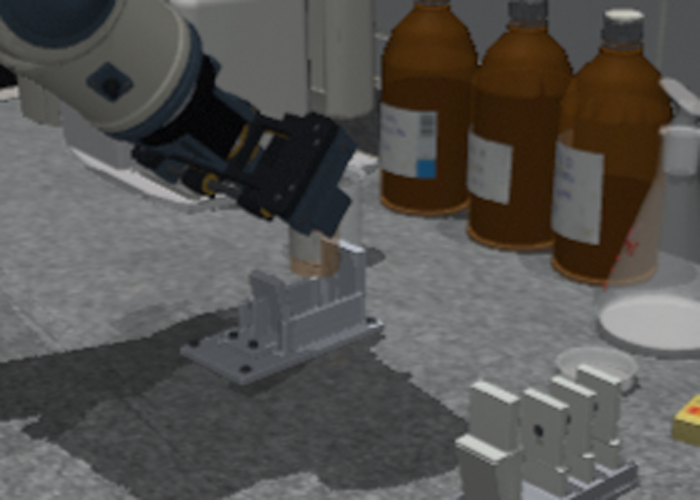

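The bottle is upright in the gripper at crop (315,255), above the channel between the jaw (265,290) and the end stop (352,275). Now I'll lower it and slide it to the stop.

```bash
cat > s3.py <<'E'
from pose1 import *
print(env.servo_line(p2-.008*Z,v=.04,guard=6)); st()
x=env.read_tool_pos()
print(env.servo_line(x+bx*.025,v=.03,guard=6)); st(); y=env.read_tool_pos()
print("slid",(y-x)@bx,"drop",p2[2]-y[2])
print(env.read_moment())
E
python3 s3.py
```

```text
True
t 12.68 p [0.5692 0.0273 0.0693] F [-3.2  0.3  7.3] g 0.423
True
t 12.93 p [0.5699 0.0274 0.0693] F [ 0.1 -0.6  2.1] g 0.418
slid 0.0007046928091455787 drop 0.0016046609373201182
[0.00696523 0.21554363 0.00131507]
```

```bash
cat > s4.py <<'E'
from pose1 import *
x=env.read_tool_pos()+[0,0,.0005]
env.servo_line(x,v=.03); st()
print(env.servo_line(x+bx*.025,v=.03,guard=10)); st(); y=env.read_tool_pos()
print("slid",(y-x)@bx,(y-p2)@bx)
E
python3 s4.py
```

```text
t 13.18 p [0.5698 0.0274 0.0696] F [-0.2  0.1 -1.2] g 0.424
True
t 13.59 p [0.5765 0.0278 0.0693] F [-0.6 -0.9 -0.2] g 0.423
slid 0.006568376615204447 0.007196949966487473
```

```bash
cat > s5.py <<'E'
from pose1 import *
env.set_gripper(.7); y=env.read_tool_pos(); st()
env.servo_line(y-.10*a2,v=.15); st()
r=P["rack"];print(env.solve_ik([*(bay[:2]+.0*bx[:2]),.25],down(np.pi+bay[2]).as_rotvec()),env.solve_ik([*(bay[:2]),.25],down(bay[2]).as_rotvec()))
env.move_ptp(np.array([*bay[:2],.2])+bx*.0,down(bay[2]).as_rotvec()); st()
m=env.camera_model("wrist"); im=env.read_camera("wrist"); import pickle
pickle.dump(m,open("pics/w_b2.pkl","wb"));cv2.imwrite("pics/b2.png",im[:,:,::-1])
cv2.imwrite("pics/b2c.png",cv2.resize(im[120:320,240:400,::-1],None,fx=3,fy=3,interpolation=cv2.INTER_CUBIC))
E
python3 s5.py
```

```text
t 14.17 p [0.576  0.0278 0.0689] F [ 0.  -0.1 -0.2] g 0.698
t 14.98 p [0.5006 0.0225 0.1333] F [ 0.6  0.1 -0.1] g 0.7
[-0.05947868  0.38635611  1.49202541  0.          1.26321113 -1.6978209 ] [-0.05947868  0.38635611  1.49202541  0.          1.26321113  1.44377176]
t 17.64 p [0.5577 0.0267 0.1996] F [ 0.2  0.5 -0.1] g 0.7
```

View pics/b2c.png

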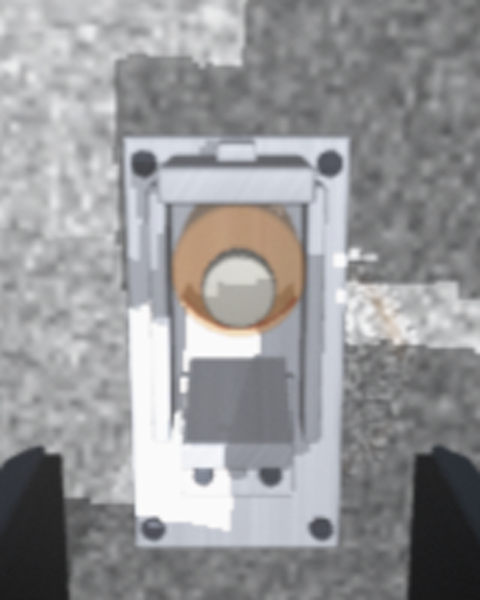

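The bottle stands upright, touching the stop, with its body at (238,268). The stop edge is at y=203 and the jaw foot at y=358. I'll refine the bay pose and gap from this view.

```bash
cat > s6.py <<'E'
import runpy,io,contextlib
with contextlib.redirect_stdout(io.StringIO()): g=runpy.run_path("fit.py")
from h import *
import pickle
m=pickle.load(open("pics/w_b2.pkl","rb"))
B=lambda x,y:((x+.5)/3-.5+240,(y+.5)/3-.5+120)
q=g["fit"](m,[[65.5,38,8],[65.5,-38,8],[-84.5,-38,8],[-84.5,38,8]],[B(125,138),B(350,138),B(341,546),B(135,546)],[.55,.02,0])
c,s=np.cos(q[2]),np.sin(q[2])
for z,n,pp in((.008,"foot",((191,358),(285,358))),(.063,"top",((184,443),(293,443))),(.068,"stop",((160,203),(313,203))),(.034,"walls",((172,430),(303,430)))):
    for p in pp:
        w=onz(m,B(*p),z)-[*q[:2],0]; print(n,round(1e3*(c*w[0]+s*w[1]),1),round(1e3*(-s*w[0]+c*w[1]),1))
P=pickle.load(open("poses.pkl","rb"));print(P["bay"]);P["bay"]=(P["bay"]+q)/2;pickle.dump(P,open("poses.pkl","wb"));print(P)
E
python3 s6.py
```

```text
[0.5578 0.0263 0.0684] res px [-0.7 -0.7  0.7 -0.8 -0.5  0.9  0.4  1. ]
foot -10.7 16.5
foot -10.7 -16.7
top -22.9 16.3
top -22.9 -16.8
stop 49.8 21.6
stop 49.8 -21.0
walls -28.6 21.9
walls -28.7 -21.7
[0.55810797 0.02647085 0.06754589]
{'bay': array([0.55794545, 0.02636821, 0.06797563]), 'rack': array([ 0.51462847, -0.27385306,  0.02960878]), 'bot': array([ 0.4969413 ,  0.27387398, -0.91647886,  0.05531836])}
```

```bash
cat > plate.py <<'E'
from grasp import *
import sys
OFF=.008; H=.057+.022   # TCP above plate underside
r=P["rack"];bay=P["bay"];bx=vec(bay[2]);by=np.array([-bx[1],bx[0],0]);rx=vec(r[2])
orr=down(r[2]).as_rotvec();ob=down(bay[2]).as_rotvec()
def pick(px):
    g=np.array([r[0],r[1],0])+rx*(px-OFF)+Z*(.006+H)
    env.set_gripper(.6)
    env.move_ptp(g+.06*Z,orr); print("dn",env.servo_line(g,v=.12,guard=10))
    env.set_gripper(0.); env.hold(.1); st()
    env.servo_line(g+.07*Z,v=.15); st()
def place(x,xend,dz=0):
    g=np.array([bay[0],bay[1],.008+H])+bx*(x-OFF)
    env.move_ptp(g+.07*Z,ob); st()
    print("dn",env.servo_line(g-.004*Z,v=.06,guard=6)); st()
    y=env.read_tool_pos();env.servo_line(y+.0007*Z,v=.02);y=env.read_tool_pos()
    print("height of underside over floor",(y[2]-g[2])*1e3)
    print("push",env.servo_line(y+bx*(xend-x+.004),v=.03,guard=7)); st()
    w=env.read_tool_pos();print("plate x in bay",((w-[*bay[:2],0])@bx+OFF)*1e3)
if __name__=="__main__":
    pick(.008); place(.001,.0068)
E
python3 plate.py
```

```text
dn False
t 20.47 p [ 0.5148 -0.274   0.0854] F [1.1 1.1 6.5] g 0.345
t 21.08 p [ 0.5143 -0.2736  0.1544] F [-1.1 -0.3  0.3] g 0.347
t 22.24 p [0.5511 0.0249 0.1568] F [-0.1 -0.5 -0.4] g 0.344
dn True
t 23.31 p [0.5509 0.0263 0.087 ] F [-0.2  1.7  4.8] g 0.345
height of underside over floor 0.6653988421244511
push True
t 23.86 p [0.5567 0.0267 0.0871] F [-1.3  0.5  1.5] g 0.348
plate x in bay 6.770704483438156
```

```bash
cat > s7.py <<'E'
from plate import *
def rel():
    env.set_gripper(.55); y=env.read_tool_pos(); env.servo_line(y+.08*Z,v=.15); st()
rel(); pick(.034); place(-.0035,-.0012); 
E
python3 s7.py
```

```text
t 25.03 p [0.5561 0.0268 0.1666] F [-0.   1.1 -0.6] g 0.545
dn False
t 27.73 p [ 0.5409 -0.2732  0.0854] F [-0.1  0.9  5.3] g 0.344
t 28.34 p [ 0.5402 -0.2729  0.1543] F [-0.5 -0.2 -1. ] g 0.345
t 29.48 p [0.5464 0.0258 0.1568] F [ 1.3 -9.   4.9] g 0.355
dn True
t 29.86 p [0.5463 0.0257 0.1507] F [-0.1 -0.7 -1. ] g 0.353
height of underside over floor 64.3968719503395
push False
t 30.47 p [0.5526 0.0263 0.1514] F [ 0.7 -0.2 -0.4] g 0.354
plate x in bay 2.638146455411689
```

The arm felt a sideways knock on arrival, so the transit was too low past the standing plate. I'll raise the tool, back off and look.

```bash
cat > s8.py <<'E'
from plate import *
import pickle
y=env.read_tool_pos(); env.servo_line(y+.07*Z,v=.15); env.servo_line(y+.07*Z-.06*bx,v=.15); st()
m=env.camera_model("wrist");w=env.read_camera("wrist")[:,:,::-1];s=env.read_camera("scene")[:,:,::-1];t=env.read_camera("top")[:,:,::-1]
pickle.dump(m,open("pics/w_k.pkl","wb"))
for n,i in(("w",w),("s",s),("t",t)): cv2.imwrite(f"pics/k_{n}.png",i)
f=lambda i,x,y,ww,h,k:cv2.resize(i[y:y+h,x:x+ww],None,fx=k,fy=k,interpolation=cv2.INTER_CUBIC)
a=f(w,220,130,200,300,2); b=f(s,240,150,200,150,2); c=f(s,340,200,133,100,3)
c=cv2.resize(c,(400,300)); cv2.imwrite("pics/mont2.png",np.hstack([a,np.vstack([b,c])]))
E
python3 s8.py
```

```text
t 31.63 p [0.4933 0.0222 0.2212] F [0.5 0.4 0. ] g 0.353
```

View pics/mont2.png

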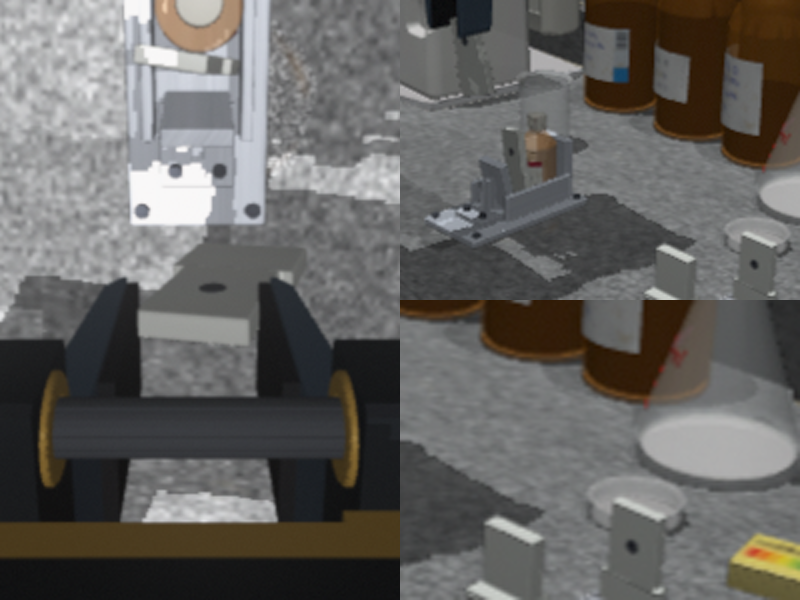

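Plate 1 still stands beside the bottle in the bay, slightly yawed: its tab top runs from crop (142,54) to (234,66). The held plate has been rolled about 0.2 rad in the gripper, with its foot displaced to the right. I'll straighten it on free worktop, regrip it, and from here carry things higher.

```bash
cat > s9.py <<'E'
from plate import *
import pickle
m=pickle.load(open("pics/w_k.pkl","rb"))
for n,z,p in(("plate1 L",.08,(142,54)),("plate1 R",.08,(234,66)),("cap",.096,(199,10)),("held top",.221-.079+.072,(195,318))):
    w=onz(m,(p[0]/2+220,p[1]/2+130),z)-[*bay[:2],0]; print(n,(w@bx*1e3).round(1),(w@by*1e3).round(1))
g=np.array([.43,.018,H])
env.servo_line(g+.05*Z,v=.2)
print(env.servo_line(g-.003*Z,v=.05,guard=8)); st()
y=env.read_tool_pos(); print(env.servo_line(y-.02*Z,v=.02,guard=25)); st()
cv2.imwrite("pics/k2.png",env.read_camera("scene")[:,:,::-1])
E
python3 s9.py
```

```text
plate1 L 9.7 23.1
plate1 R 4.8 -15.8
cap 26.6 -0.9
held top -53.0 0.5
True
t 33.31 p [0.4304 0.0178 0.085 ] F [ 0.2 -1.6  9.7] g 0.356
True
t 33.65 p [0.4324 0.0176 0.0845] F [ 1.9 -0.3 17.4] g 0.356
```

```bash
cat > s10.py <<'E'
from plate import *
y=env.read_tool_pos(); env.set_gripper(.42); st()
print(env.servo_line(np.array([y[0],y[1],H]),v=.04,guard=8))
env.set_gripper(0.); env.hold(.1); st()
env.servo_line(env.read_tool_pos()+.02*Z,v=.1); 
x=env.read_camera("scene")[:,:,::-1];st(); print(env.servo_line(env.read_tool_pos()-.03*Z,v=.04,guard=5)); st()
E
python3 s10.py
```

```text
t 34.02 p [0.431  0.0177 0.0841] F [ 0.1  0.1 -0.7] g 0.418
False
t 34.66 p [0.4324 0.0176 0.079 ] F [ 0.8  0.  -1.2] g 0.377
t 35.06 p [0.4325 0.0176 0.0989] F [-1.  -0.9 -1.1] g 0.383
True
t 35.61 p [0.4328 0.0173 0.0773] F [ 0.8 -3.3  5.1] g 0.375
```

```bash
cat > s11.py <<'E'
from plate import *
env.servo_line(env.read_tool_pos()+.001*Z,v=.05)
env.set_gripper(.7); env.hold(.4)
y=env.read_tool_pos(); env.servo_line(np.array([y[0],y[1],.2]),v=.2); env.servo_line(np.array([y[0]-.03,y[1],.2]),v=.2)
import pickle
m=env.camera_model("wrist");w=env.read_camera("wrist")[:,:,::-1]
pickle.dump(m,open("pics/w_r.pkl","wb"));cv2.imwrite("pics/r_w.png",w);st()
c=proj(m,[[y[0]+.008,y[1],.072],[y[0]+.008,y[1],0]]);print(c)
P0=np.array([[y[0]+.008+dx,y[1]+dy,z] for z,dy0 in((.072,.016),(.03,.02),(0,.02)) for dx in(-.004,.004) for dy in(-dy0,dy0)]);e=proj(m,P0);print(e.round(0).tolist())
cv2.imwrite("pics/sc_r.png",env.read_camera("scene")[:,:,::-1])
hsv=cv2.cvtColor(w,cv2.COLOR_BGR2HSV);x0,y0=int(c[0][0]),int(c[0][1])
for v in range(y0-60,y0+60,12): print(v,[tuple(int(k) for k in w[v,u]) for u in range(x0-45,x0+50,15)])
E
python3 s11.py
```

```text
t 37.99 p [0.4026 0.0174 0.1992] F [-0.2  0.5 -0.7] g 0.703
[[321.41283422 201.13858194]
 [320.80279652 191.12052666]]
[[340.0, 207.0], [302.0, 205.0], [341.0, 198.0], [302.0, 195.0], [342.0, 200.0], [300.0, 198.0], [342.0, 192.0], [300.0, 189.0], [340.0, 196.0], [301.0, 194.0], [340.0, 189.0], [302.0, 186.0]]
141 [(193, 192, 191), (233, 229, 227), (252, 252, 253), (230, 224, 219), (230, 224, 220), (233, 227, 223), (123, 122, 120)]
153 [(153, 151, 151), (213, 204, 199), (234, 228, 226), (230, 224, 220), (231, 225, 221), (140, 132, 128), (107, 105, 104)]
165 [(208, 206, 206), (112, 110, 110), (130, 128, 129), (134, 132, 133), (132, 131, 130), (117, 115, 114), (113, 111, 111)]
177 [(203, 202, 200), (133, 133, 133), (133, 132, 132), (125, 124, 124), (123, 121, 122), (129, 128, 127), (132, 132, 131)]
189 [(203, 201, 201), (133, 131, 131), (153, 151, 150), (133, 131, 130), (144, 143, 141), (129, 128, 128), (109, 108, 107)]
201 [(194, 193, 192), (128, 127, 127), (103, 102, 102), (202, 207, 204), (113, 115, 114), (114, 116, 115), (122, 121, 120)]
213 [(163, 160, 161), (105, 104, 104), (116, 115, 114), (107, 105, 105), (171, 174, 173), (170, 174, 172), (121, 119, 118)]
225 [(199, 198, 196), (190, 190, 188), (211, 209, 207), (165, 163, 163), (94, 93, 93), (145, 145, 144), (134, 133, 133)]
237 [(176, 175, 174), (211, 208, 208), (200, 198, 198), (143, 143, 141), (94, 93, 93), (126, 124, 124), (134, 132, 132)]
249 [(108, 108, 107), (134, 133, 132), (93, 92, 91), (107, 106, 105), (102, 100, 100), (133, 132, 132), (117, 116, 116)]
```

```bash
python3 - <<'E'
from grasp import *
m=pickle.load(open("pics/w_r.pkl","rb"));w=cv2.imread("pics/r_w.png").astype(int)
k=((w[...,1]>w[...,0]+0)&(w[...,1]>w[...,2]+0)).astype(np.uint8);roi=np.zeros_like(k);roi[150:265,250:400]=k[150:265,250:400]
roi=cv2.morphologyEx(roi,cv2.MORPH_OPEN,np.ones((3,3),np.uint8))
n,l,s,c=cv2.connectedComponentsWithStats(roi)
for i in range(1,n):
    if s[i][4]>30:
        cs=cv2.findContours((l==i).astype(np.uint8),cv2.RETR_EXTERNAL,cv2.CHAIN_APPROX_SIMPLE)[0][0]
        print(s[i],cv2.minAreaRect(cs),cv2.approxPolyDP(cs,2,True)[:,0].tolist(),"bright",(w[l==i][:,1]>150).mean())
E
```

```text
[318 193  44  26 613] ((339.501220703125, 205.534423828125), (24.261445999145508, 42.802154541015625), 88.02507019042969) [[360, 198], [354, 193], [349, 196], [356, 203], [355, 206], [325, 204], [324, 199], [319, 199], [318, 203], [319, 207], [331, 208], [323, 210], [326, 218], [345, 215], [355, 217], [356, 211], [359, 217]] bright 0.5611745513866232
[328 194  15   6  59] ((335.0, 196.5), (5.0, 14.0), 90.0) [[328, 194], [328, 199], [342, 197]] bright 0.0
```

```bash
cat > fitp.py <<'E'
from grasp import *
import pickle
from scipy.optimize import minimize
def fitplate(w,m,x0,roi,base=0.):
    w=w.astype(int)
    k=((w[...,1]>w[...,0])&(w[...,1]>w[...,2])).astype(np.uint8);M=np.zeros_like(k);M[roi]=k[roi]
    M=cv2.morphologyEx(M,cv2.MORPH_OPEN,np.ones((3,3),np.uint8))
    mk=cv2.fillConvexPoly(np.zeros((1920,2560),np.uint8),cv2.convexHull(np.argwhere(M)[:,::-1].astype(np.int32))*4+2,1)
    L=np.array([[x,y,z] for zs,h in(((0,.03),.02),((.03,.072),.016)) for z in zs for x in(-.004,.004) for y in(-h,h)])
    def pts(q): return np.c_[R.from_euler("z",q[2]).apply(L)[:,:2]+q[:2],L[:,2]+base]
    def cost(q):
        f=cv2.fillConvexPoly(np.zeros_like(mk),cv2.convexHull((proj(m,pts(q))*4+2).astype(np.int32)),1);return 1-(f&mk).sum()/(f|mk).sum()
    best=min((minimize(cost,[*x0[:2],t],method="Nelder-Mead",options=dict(initial_simplex=np.array([[*x0[:2],t]]*4)+np.vstack([np.zeros(3),np.diag([.006,.006,.2])]))) for t in(-.4,-.1,.2,.5)),key=lambda r:r.fun)
    e=proj(m,pts(best.x));print(best.x.round(4),best.fun,"hull",e.min(0).round(),e.max(0).round());return best.x
if __name__=="__main__":
    m=pickle.load(open("pics/w_r.pkl","rb"));x0=onz(m,(339,205),.04);print(x0)
    q=fitplate(cv2.imread("pics/r_w.png"),m,x0,np.s_[150:265,250:400])
    w=cv2.imread("pics/r_w.png").astype(int)[190:222,312:364]
    b=((w[...,1]>w[...,0])&(w[...,1]>w[...,2])&(w[...,1]>150)).astype(np.uint8)
    p=np.argwhere(b)[:,::-1].astype(np.float32);print(cv2.minAreaRect(p),p.mean(0)+[312,190],len(p))
E
python3 fitp.py
```

```text
[4.33762376e-01 1.32041916e-04 4.00000000e-02]
[ 0.433  -0.0009  0.1587] 0.12798569421382044 hull [318. 194.] [362. 218.]
((28.0, 18.0), (18.0, 42.0), 90.0) [341.86685562 211.41926384] 353
```

```bash
cat > s12.py <<'E'
from plate import *
yaw=.14; px=vec(yaw)
g=np.array([.433,-.0009,H])-px*OFF
env.set_gripper(.6); o=down(yaw).as_rotvec()
env.move_ptp(g+.05*Z,o); print("dn",env.servo_line(g+.001*Z,v=.1,guard=8)); st()
env.set_gripper(0.); env.hold(.1); st()
E
python3 s12.py
```

```text
dn False
t 39.46 p [ 0.4254 -0.0019  0.0809] F [-0.1  0.2 -0.3] g 0.599
t 40.05 p [ 0.4253 -0.002   0.0802] F [0.8 0.8 5.5] g 0.343
```

```bash
cat > s13.py <<'E'
from plate import *
from fitp import fitplate
y=env.read_tool_pos(); env.servo_line(y+.12*Z,v=.2)
m=env.camera_model("wrist");w=env.read_camera("wrist")[:,:,::-1];p=env.read_tool_pos();st()
cv2.imwrite("pics/h_w.png",w)
px=vec(.14);e=proj(m,[p+px*OFF-Z*H,p+px*OFF-Z*(H-.072)]);print(e)
u,v=e.mean(0).astype(int)
q=fitplate(w,m,(p+px*OFF)[:2],np.s_[e[:,1].min().astype(int)-25:e[:,1].max().astype(int)+25,u-60:u+60],base=p[2]-H)
d=R.from_euler("z",-.14).apply([q[0]-p[0],q[1]-p[1],0]);print("in hand",d*1e3,q[2]-.14)
E
python3 s13.py
```

```text
t 40.85 p [ 0.4246 -0.002   0.1991] F [ 0.2 -0.2 -1.3] g 0.342
[[318.12889346 254.00618297]
 [317.83783377 295.98092627]]
[ 4.405e-01 -3.000e-04  1.161e-01] 0.2084370623930294 hull [287. 237.] [351. 289.]
in hand [15.99231456 -0.60062332  0.        ] -0.02387833087884003
```

```bash
python3 - <<'E'
from plate import *
m=env.camera_model("wrist");w=cv2.imread("pics/h_w.png").astype(int);p=env.read_tool_pos();px=vec(.14)
for o in(4,6,8,10,12,14,16): print(o,[proj(m,[p+px*(o+dx)/1000+Z*(z-H)])[0].round(0).astype(int).tolist() for dx,z in((4,0),(4,.072),(-4,.072))])
for u in(308,318,328): print(u,[(v,int(w[v,u,1]),int(2*w[v,u,1]-w[v,u,0]-w[v,u,2])) for v in range(220,320,3)])
E
```

```text
4 [[318, 254], [318, 296], [318, 310]]
6 [[318, 251], [318, 292], [318, 307]]
8 [[318, 248], [318, 289], [318, 303]]
10 [[318, 246], [318, 285], [318, 299]]
12 [[318, 243], [318, 281], [318, 296]]
14 [[318, 240], [318, 278], [318, 292]]
16 [[318, 238], [318, 274], [318, 289]]
308 [(220, 191, 0), (223, 181, 0), (226, 175, -2), (229, 209, -1), (232, 195, -2), (235, 197, -1), (238, 178, 3), (241, 181, 0), (244, 126, 1), (247, 94, 1), (250, 93, 1), (253, 96, 3), (256, 93, 3), (259, 93, 2), (262, 92, 2), (265, 93, 3), (268, 94, 5), (271, 93, 4), (274, 145, 4), (277, 168, 6), (280, 166, 5), (283, 165, 5), (286, 158, 5), (289, 106, 1), (292, 108, 0), (295, 112, 0), (298, 106, -2), (301, 131, 3), (304, 112, -1), (307, 111, 0), (310, 115, -1), (313, 113, -3), (316, 127, -2), (319, 120, 0)]
318 [(220, 161, 0), (223, 154, 1), (226, 151, 1), (229, 161, 1), (232, 91, 0), (235, 85, -1), (238, 94, 0), (241, 87, 0), (244, 85, 0), (247, 93, 3), (250, 95, 5), (253, 94, 1), (256, 92, 3), (259, 91, 2), (262, 42, 1), (265, 84, 0), (268, 93, 3), (271, 92, 2), (274, 128, 4), (277, 169, 7), (280, 167, 5), (283, 164, 4), (286, 163, 5), (289, 124, -1), (292, 139, -1), (295, 135, 1), (298, 110, -1), (301, 129, -2), (304, 125, 0), (307, 114, 0), (310, 120, -2), (313, 115, 1), (316, 121, -3), (319, 101, -1)]
328 [(220, 92, 2), (223, 91, -1), (226, 91, 1), (229, 89, 0), (232, 87, 0), (235, 96, -2), (238, 105, 0), (241, 93, 0), (244, 110, -1), (247, 91, 1), (250, 93, 1), (253, 94, 3), (256, 92, 3), (259, 93, 3), (262, 92, 3), (265, 93, 2), (268, 94, 4), (271, 93, 3), (274, 110, 4), (277, 169, 6), (280, 167, 4), (283, 165, 5), (286, 162, 2), (289, 122, 1), (292, 121, -1), (295, 107, 1), (298, 119, -1), (301, 116, -1), (304, 110, 1), (307, 120, 0), (310, 112, 0), (313, 120, -1), (316, 113, 1), (319, 108, 0)]
```

```bash
cat > s14.py <<'E'
from plate import *
px=vec(.14);y=env.read_tool_pos()
env.servo_line(np.array([y[0],y[1],H+.012]),v=.2)
print(env.servo_line(np.array([y[0],y[1],H-.004]),v=.04,guard=12)); st()
env.set_gripper(.45); y=env.read_tool_pos()
g=np.array([y[0],y[1],H])+.006*px
print(env.servo_line(g,v=.05,guard=6)); env.set_gripper(0.);env.hold(.05); st()
env.servo_line(g+.12*Z,v=.2)
m=env.camera_model("wrist");w=env.read_camera("wrist").astype(int);p=env.read_tool_pos();st()
for o in(4,8,12): print(o,[proj(m,[p+px*(o+dx)/1000+Z*(z-H)])[0].round(0).astype(int).tolist() for dx,z in((4,0),(4,.072),(-4,.072))])
for u in(304,328): print(u,[(v,int(w[v,u,1])) for v in range(232,318,2)])
E
python3 s14.py
```

```text
True
t 41.91 p [ 0.4255 -0.0021  0.079 ] F [-0.2 -1.1  2.2] g 0.34
False
t 42.92 p [ 0.4308 -0.0011  0.079 ] F [ 0.5 -0.8 -0.1] g 0.348
t 43.73 p [ 0.4302 -0.0011  0.1979] F [ 0.3 -0.5 -0.1] g 0.343
4 [[318, 254], [318, 296], [318, 310]]
8 [[318, 249], [318, 289], [318, 303]]
12 [[318, 243], [318, 281], [318, 296]]
304 [(232, 189), (234, 184), (236, 166), (238, 175), (240, 178), (242, 174), (244, 164), (246, 98), (248, 100), (250, 94), (252, 98), (254, 97), (256, 96), (258, 98), (260, 97), (262, 96), (264, 97), (266, 96), (268, 96), (270, 96), (272, 96), (274, 96), (276, 97), (278, 96), (280, 97), (282, 97), (284, 96), (286, 95), (288, 97), (290, 128), (292, 162), (294, 164), (296, 163), (298, 163), (300, 162), (302, 159), (304, 124), (306, 120), (308, 116), (310, 124), (312, 125), (314, 118), (316, 114)]
328 [(232, 90), (234, 90), (236, 88), (238, 88), (240, 94), (242, 104), (244, 105), (246, 95), (248, 100), (250, 110), (252, 97), (254, 94), (256, 96), (258, 97), (260, 97), (262, 96), (264, 96), (266, 98), (268, 96), (270, 95), (272, 96), (274, 95), (276, 95), (278, 96), (280, 96), (282, 97), (284, 96), (286, 96), (288, 96), (290, 101), (292, 151), (294, 166), (296, 165), (298, 164), (300, 162), (302, 161), (304, 152), (306, 116), (308, 114), (310, 113), (312, 119), (314, 117), (316, 111)]
```

```bash
cat > s15.py <<'E'
from plate import *
X=lambda:((env.read_tool_pos()-[*bay[:2],0])@bx+OFF)*1e3
g=np.array([bay[0],bay[1],.008+H])+bx*(-.006-OFF)
env.move_ptp(g+.10*Z,ob)
print(env.servo_line(g+.05*Z,v=.15,guard=5)); st()
print("feel",env.servo_line(g+.05*Z+bx*.012,v=.03,guard=5),X()); st()
y=env.read_tool_pos(); xx=min(X()/1e3-.0015,-.0022); t=g+bx*(xx+.006)
env.servo_line(t+.05*Z,v=.05); print("aim",X())
print("dn",env.servo_line(t-.004*Z,v=.06,guard=6)); st(); print("h",(env.read_tool_pos()[2]-g[2])*1e3,X())
E
python3 s15.py
```

```text
True
t 44.48 p [0.5427 0.0254 0.1769] F [ 0.5 -1.   0.2] g 0.342
feel True 2.586080076233125
t 45.58 p [0.5525 0.0262 0.1427] F [-1.8 -0.4  0.4] g 0.345
aim -2.4598723663764677
dn True
t 46.5 p [0.5469 0.0257 0.1004] F [ 0.3  0.4 -0.7] g 0.342
h 13.429353716704798 -3.0357452642326543
```

```bash
cat > s16.py <<'E'
from plate import *
X=lambda:((env.read_tool_pos()-[*bay[:2],0])@bx+OFF)*1e3
g=np.array([bay[0],bay[1],.008+H])
y=env.read_tool_pos()
for i in range(3):
    r_=env.servo_line(np.array([y[0],y[1],g[2]-.003]),v=.05,guard=8); print(r_); st(); print("h",(env.read_tool_pos()[2]-g[2])*1e3,X())
    if env.read_tool_pos()[2]-g[2]<.002: break
E
python3 s16.py
```

```text
True
t 46.85 p [0.5467 0.0258 0.0864] F [-0.2 -0.9 -2.5] g 0.348
h -0.6364531767865389 -3.251266732423954
```

```bash
cat > s17.py <<'E'
from plate import *
X=lambda:((env.read_tool_pos()-[*bay[:2],0])@bx+OFF)*1e3
y=env.read_tool_pos(); env.servo_line(y+.0008*Z,v=.03);y=env.read_tool_pos()
print("push",env.servo_line(y+bx*.008,v=.03,guard=8),X()); st()
env.set_gripper(.55); y=env.read_tool_pos(); env.servo_line(y+.10*Z-.0*bx,v=.2); st()
# wedge
OW=-.004; HW=.070+.022
w=np.array([r[0],r[1],.006+HW])+rx*(-.034+OW)
env.move_ptp(w+.05*Z,orr); print("dn",env.servo_line(w,v=.12,guard=10)); st()
env.set_gripper(0.); env.hold(.05); st()
env.servo_line(w+.11*Z,v=.25); st()
E
python3 s17.py
```

```text
push True -2.830289807138814
t 47.31 p [0.5471 0.0261 0.0865] F [-2.1 -0.8  7.7] g 0.345
t 48.45 p [0.5467 0.0261 0.1854] F [ 0.6 -0.4 -0.2] g 0.551
dn False
t 50.21 p [ 0.477  -0.2746  0.0983] F [ 0.2 -0.3  0.6] g 0.552
t 50.68 p [ 0.477  -0.2752  0.0986] F [0.1 1.7 6.8] g 0.345
t 51.27 p [ 0.4765 -0.2749  0.2082] F [-0.5 -0.5 -0.7] g 0.346
```

```bash
cat > wed.py <<'E'
from plate import *
OW=-.004; HW=.070+.022
def W(x,h): return np.array([bay[0],bay[1],.008+HW+h])+bx*(x+OW)
def X():
    p=env.read_tool_pos();return "wedge x %.2f h %.2f"%((((p-[*bay[:2],0])@bx)-OW)*1e3,(p[2]-.008-HW)*1e3)
E
cat > s18.py <<'E'
from wed import *
env.move_ptp(W(-.0145,.107),ob); st()
env.servo_line(W(-.0145,.06),v=.12); print(X()); st()
print(env.servo_line(W(-.0115,.025),v=.04,guard=10),X()); st()
E
python3 s18.py
```

```text
t 52.45 p [0.5395 0.0242 0.2067] F [0.1 0.1 0. ] g 0.348
wedge x -14.56 h 59.93
t 52.99 p [0.5395 0.0239 0.1599] F [-2.8 -0.1  8. ] g 0.347
True wedge x -14.64 h 59.72
t 53.22 p [0.5394 0.0239 0.1597] F [-4.1  0.3 12.4] g 0.347
```

```bash
cat > s19.py <<'E'
from wed import *
env.servo_line(W(-.0146,.078),v=.15); env.servo_line(W(-.022,.078),v=.15); st()
print("dn",env.servo_line(W(-.022,.0575),v=.08),X()); st()
print("fw",env.servo_line(W(-.0105,.0575),v=.04,guard=10),X()); st()
E
python3 s19.py
```

```text
t 53.74 p [0.5313 0.0244 0.1774] F [-0.   0.3  0.1] g 0.352
dn False wedge x -22.13 h 57.15
t 54.15 p [0.5319 0.0247 0.1572] F [-0.3  0.5 -0.1] g 0.344
fw False wedge x -10.33 h 57.55
t 54.59 p [0.5436 0.0254 0.1575] F [-2.1 -0.5  0.3] g 0.345
```

```bash
cat > s20.py <<'E'
from wed import *
print(env.servo_line(W(-.0106,.0565),v=.05,guard=15),X())
for i in range(4):
    c=env.servo_line(W(-.0106,.016),v=.05,guard=14); print(c,X()); st()
    if np.linalg.norm(env.read_contact_force())>8: break
E
python3 s20.py
```

```text
False wedge x -10.50 h 56.47
True wedge x -10.27 h 23.93
t 55.47 p [0.5437 0.0254 0.1239] F [  5.8   0.2 -11.3] g 0.348
```

```bash
cat > s21.py <<'E'
from wed import *
env.hold(.2); print(X()); st()
p=env.read_tool_pos(); t=p.copy()
for i in range(8):
    t=t-.0008*Z+.0002*bx
    env.servo_line(t,v=.02); env.hold(.05); f=env.read_contact_force(); print(X(),f.round(1),env.read_grip_force())
    if f[2]>25: break
st()
E
python3 s21.py
```

```text
wedge x -10.31 h 23.92
t 55.67 p [0.5437 0.0254 0.1239] F [  7.1   0.2 -13. ] g 0.347
wedge x -9.15 h 23.12 [ 2.5 -0.3  5.6] 30.000944137573242
wedge x -8.85 h 22.83 [ 1.   1.  14.9] 30.002523064613342
wedge x -8.42 h 22.34 [-1.   0.9 21. ] 30.005006790161133
wedge x -7.98 h 21.77 [-0.7  1.1 23.9] 30.00429332256317
wedge x -7.52 h 21.16 [-0.2  0.8 26.6] 30.00603049993515
t 57.17 p [0.5465 0.0254 0.1212] F [-0.2  0.8 26.6] g 0.35
```

```bash
cat > s22.py <<'E'
from wed import *
import pickle
f=env.read_contact_force();M=env.read_moment();Rt=R.from_rotvec(env.read_tool_rot());print(f.round(1),M.round(2),((R.from_rotvec(ob).inv()*Rt).as_rotvec()*1e3).round(1),X())
m=env.camera_model("wrist");w=env.read_camera("wrist")[:,:,::-1]
cv2.imwrite("pics/f_w.png",w);pickle.dump(m,open("pics/w_f.pkl","wb"));cv2.imwrite("pics/f_s.png",env.read_camera("scene")[:,:,::-1])
hsv=cv2.cvtColor(w,cv2.COLOR_BGR2HSV)
O=np.array([*bay[:2],0])
for n,p in(("cap",O+bx*.0303+Z*.096),("bot r",O+bx*.0303+Z*.03),("stop",O+bx*.05+Z*.068),("p2top",O+bx*(-.005)+Z*.08),("w ledge back",O-bx*.010+Z*(.008+.058+.022))): print(n,proj(m,[p+by*k for k in(-.016,0,.016)]).round(0).tolist())
k=((hsv[...,1]>80)&(hsv[...,2]>40)&(hsv[...,0]<25)).astype(np.uint8);k[330:]=0
n,l,s,c=cv2.connectedComponentsWithStats(k);i=1+s[1:,4].argmax();print("brown",s[i],c[i])
e=proj(m,[O+bx*.0303+by*.0195*np.cos(a)+bx*.0195*np.sin(a)+Z*z for a in np.linspace(0,6.28,40) for z in(.008,.065)]);print("pred",e.min(0),e.max(0))
E
python3 s22.py
```

```text
[-0.2  0.8 26.6] [ 0.13  0.55 -0.04] [-0.3  2.3 -0.1] wedge x -7.52 h 21.16
cap [[348.0, 224.0], [318.0, 224.0], [288.0, 224.0]]
bot r [[340.0, 205.0], [318.0, 205.0], [296.0, 205.0]]
stop [[344.0, 182.0], [318.0, 182.0], [291.0, 182.0]]
p2top [[344.0, 275.0], [318.0, 275.0], [292.0, 275.0]]
w ledge back [[345.0, 288.0], [318.0, 288.0], [291.0, 288.0]]
brown [ 289  185   60   59 1657] [318.74290887 209.14061557]
pred [286.67727877 175.39248933] [348.96748017 243.50004183]
```

```bash
python3 - <<'E'
from wed import *
import pickle
m=pickle.load(open("pics/w_f.pkl","rb"));w=cv2.imread("pics/f_w.png").astype(int);O=np.array([*bay[:2],0])
pv=lambda x,z:proj(m,[O+bx*x/1e3+Z*z])[0][1].round(1)
print("plates edges",[pv(x,.08) for x in(10.8,2.8,-5.2)])
for wx,h in((-10.9,24),(-9.5,24),(-7.5,21)): print(wx,h,"ledge front/back, tab top front/back",[pv(wx+a,.008+(h+b)/1e3) for a,b in((6,58),(1,58),(1,92),(-9,92))])
for u in(306,330): print(u,[(v,int(w[v,u,1])) for v in range(236,336,2)])
E
```

```text
plates edges [np.float64(250.2), np.float64(262.8), np.float64(275.2)]
-10.9 24 ledge front/back, tab top front/back [np.float64(280.9), np.float64(288.8), np.float64(316.4), np.float64(334.7)]
-9.5 24 ledge front/back, tab top front/back [np.float64(278.6), np.float64(286.6), np.float64(313.8), np.float64(332.2)]
-7.5 21 ledge front/back, tab top front/back [np.float64(273.6), np.float64(281.5), np.float64(307.3), np.float64(325.5)]
306 [(236, 106), (238, 121), (240, 116), (242, 107), (244, 107), (246, 108), (248, 107), (250, 121), (252, 172), (254, 175), (256, 175), (258, 174), (260, 172), (262, 151), (264, 165), (266, 176), (268, 174), (270, 173), (272, 172), (274, 161), (276, 110), (278, 108), (280, 107), (282, 107), (284, 108), (286, 107), (288, 112), (290, 158), (292, 171), (294, 170), (296, 171), (298, 159), (300, 106), (302, 105), (304, 104), (306, 105), (308, 105), (310, 104), (312, 105), (314, 104), (316, 104), (318, 104), (320, 103), (322, 104), (324, 105), (326, 104), (328, 65), (330, 43), (332, 48), (334, 58)]
330 [(236, 145), (238, 99), (240, 116), (242, 106), (244, 107), (246, 108), (248, 107), (250, 120), (252, 172), (254, 177), (256, 176), (258, 174), (260, 172), (262, 151), (264, 165), (266, 176), (268, 174), (270, 173), (272, 172), (274, 162), (276, 109), (278, 106), (280, 107), (282, 107), (284, 107), (286, 107), (288, 113), (290, 161), (292, 169), (294, 171), (296, 170), (298, 158), (300, 106), (302, 105), (304, 104), (306, 104), (308, 104), (310, 105), (312, 104), (314, 105), (316, 105), (318, 106), (320, 105), (322, 105), (324, 104), (326, 104), (328, 66), (330, 42), (332, 48), (334, 58)]
```

```bash
python3 - <<'E'
from wed import *
import pickle
from scipy.optimize import least_squares
m=pickle.load(open("pics/w_f.pkl","rb"));O=np.array([*bay[:2],0])
pv=lambda x,z:proj(m,[O+bx*x/1e3+Z*z/1e3])[0][1]
for x,v in((-5.2,289),(-10.2,299)):
    print(x,v,least_squares(lambda z:pv(x,z[0])-v,[90]).x-66)
# pose (x,h,pitch) about ledge with ledge front/back and width
w=cv2.imread("pics/f_w.png").astype(int)
for v in(284,294,310,322): 
    row=w[v,260:380,1];print(v,[(260+int(i),int(row[i]),int(row[i+1])) for i in np.where(abs(np.diff(row))>18)[0]])
print([ (z,proj(m,[O+bx*-.0077+by*s*.017+Z*z for s in(-1,1)]).round(1).tolist()) for z in(.09,.098,.106)])
E
```

```text
-5.2 289 [35.20370944]
-10.2 299 [37.34690428]
284 [(265, 73, 54), (289, 40, 86), (290, 86, 108), (347, 103, 73), (348, 73, 37), (372, 66, 99), (373, 99, 123)]
294 [(289, 41, 100), (290, 100, 151), (346, 168, 147), (347, 147, 91), (348, 91, 39), (378, 63, 92)]
310 [(288, 35, 75), (289, 75, 98), (348, 95, 66), (349, 66, 33)]
322 [(286, 34, 76), (287, 76, 99), (350, 95, 67), (351, 67, 32)]
[(0.09, [[346.9, 285.3], [288.8, 285.4]]), (0.098, [[348.0, 290.8], [287.5, 290.9]]), (0.106, [[349.3, 296.8], [286.2, 296.9]])]
```

The numbers show both plates flush with each other and the bottle at the stop. The wedge is bound, with about 27 N on it from the arm. I'll add a small extra push, check that it holds steady, and hand in.

```bash
cat > s23.py <<'E'
from wed import *
t=env.read_tool_pos()
for i in range(4):
    t=t+.0006*bx-.0005*Z
    env.servo_line(t,v=.02); env.hold(.1); f=env.read_contact_force(); print(X(),f.round(1))
    if f[2]>34 or f@bx<-8: break
for i in range(3): env.hold(.4); print(X(),env.read_contact_force().round(1),env.read_grip_width())
st()
E
python3 s23.py
```

```text
wedge x -6.64 h 20.81 [-2.8  0.1 13.1]
wedge x -6.18 h 20.25 [-3.8 -0.4 12.3]
wedge x -5.68 h 19.71 [-3.7  0.3 13.1]
wedge x -5.17 h 19.33 [-3.9  0.3 14.7]
wedge x -5.20 h 19.33 [-5.7  0.3 15.7] 0.3491377927237661
wedge x -5.20 h 19.32 [-5.  -0.2 15.3] 0.3486792118635558
wedge x -5.18 h 19.32 [-6.   0.3 15.7] 0.3460087755275525
t 59.89 p [0.5488 0.0256 0.1193] F [-6.   0.3 15.7] g 0.346
```

```bash
cat > s24.py <<'E'
from wed import *
t=env.read_tool_pos()-bx*.001
def led():
    m=env.camera_model("wrist");w=env.read_camera("wrist").astype(int);c=w[:,306,1];O=np.array([*bay[:2],0])
    d=np.diff(c[240:335]);print("edges v",[(240+int(i),int(d[i])) for i in np.where(abs(d)>22)[0]],"pred plates",[proj(m,[O+bx*x/1e3+Z*.08])[0][1].round(1) for x in(10.8,2.8,-5.2)],"ledge@h",[(h,proj(m,[O-bx*.0052+Z*(.066+h/1e3)])[0][1].round(1)) for h in(24,28,32,36)])
led()
for i in range(8):
    t=t-.0008*Z
    env.servo_line(t,v=.02); f=env.read_contact_force(); print(X(),f.round(1))
    if f[2]>30: break
led();st()
E
python3 s24.py
```

```text
edges v [(254, 25), (255, 30), (278, -27), (279, -42), (290, 28), (299, -40), (327, -30)] pred plates [np.float64(254.5), np.float64(267.2), np.float64(279.6)] ledge@h [(24, np.float64(286.1)), (28, np.float64(288.8)), (32, np.float64(291.7)), (36, np.float64(294.7))]
wedge x -5.37 h 19.25 [-2.2  0.7 21.5]
wedge x -5.07 h 18.89 [-4.   1.4 28.2]
wedge x -4.78 h 18.49 [-4.7  0.5 35.2]
edges v [(255, 23), (256, 32), (280, -35), (291, 25), (300, -46), (327, -30)] pred plates [np.float64(255.8), np.float64(268.5), np.float64(281.0)] ledge@h [(24, np.float64(287.5)), (28, np.float64(290.2)), (32, np.float64(293.1)), (36, np.float64(296.2))]
t 60.74 p [0.5492 0.0256 0.1185] F [-5.   1.2 34.6] g 0.343
```

```bash
python3 - <<'E'
from wed import *
for i in range(2): env.hold(.4); print(X(),env.read_contact_force().round(1),env.read_grip_force())
print(env.hand_in()); 
E
```

```text
wedge x -4.81 h 18.47 [-4.7  0.8 34.4] 30.323512454051524
wedge x -4.76 h 18.51 [-3.9  1.3 35.7] 30.32373002031818
the job is handed in; nothing more can be done
None
```

I handed the job in at about 61.5 s: the bottle stands at the end stop, two plates sit flush beside it, and the wedge is bound about 29 mm above the channel floor, still gripped and pushed down with a steady 35 N. On the way, the second plate was knocked askew in the gripper, so I stood it on the bare worktop to regrip it. The wedge also slipped about 10 mm in the fingers.

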